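Roll down the laminate slats

TASK

Take the hand roller off its rest and bed the laminate slats: starting on the slat next to the aluminium trim, roll the wheel slowly along to the free end, pressing steadily with about 15 N and never more than 25 N, so that every slat sinks fully home in turn. Touch the panel only with the roller, leave the boxes nearby where they are, and set the roller back upright on its rest as you found it.

Things in the scene. Friction and masses are not known exactly. Their poses are not given: they have to be found in the camera images.
- roller_grip (a point): Centre of the hand roller's wooden grip, an upright block 26 mm (its x) by 44 mm (its y) by 50 mm tall, the roller's top. Take it across the 26 mm; it is the same either way round. The wheel's lowest point is 85 mm below this point, the crossbar's underside 45 mm below. Standing on the rest, this point is 93 mm above the desk.
- roller: The whole hand roller, 0.28 kg, 110 mm tall, upright on its rest. Under the grip: a sprung neck that yields about 1 mm per 8 N (8 mm at most), a flat steel crossbar 34 x 116 x 5 mm along y, and a fork with a dark rubber wheel. Origin at the wheel's lowest point, z up along the grip; it rolls along its x.
- roller_wheel (a joint): How far the roller's wheel has turned, rad, either sign; it turns freely without end. The wheel is 36 mm in diameter and 60 mm wide, its axle along the roller's y.
- rest: Roller's rest, fixed to the desk: dark base plate 64 (x) x 124 (y) x 4 mm with two wooden blocks 60 x 18 mm, tops 48 mm above the desk, at y = +-51 mm, 84 mm clear between them. The crossbar's ends lie on the block tops, along the rest's y, the wheel and fork (78 mm over its axle caps) hanging between. Origin at the centre of its underside.
- jig: Low wooden tray fixed to the desk, 200 (x) x 126 (y) x 24 mm, origin at the centre of its underside. In it a plywood panel with five grey laminate slats, 30 (x) x 100 (y) mm, centred at x = -58, -27, 4, 35, 66 mm. A 16 mm aluminium edge trim, lower than the slats, at x = -81 mm marks the starting end.
- slat1 (a joint): How far slat 1, next to the aluminium trim, has sunk, m: 0 as laid, 0.003 fully bedded. The packing under the panel is uneven and not measured: slat tops as laid stand anywhere from 30 to 52 mm above the desk, and the panel may slope up to 0.03 rad along the jig's x. The panel itself does not give.
- slat2 (a joint): How far slat 2 has sunk, m (0 to 0.003). The slats lie on stiff adhesive pads: a slat must be pressed with over 9 N to sink at all, then sinks about 1 mm/s for each 1 N above that, and stays where it is left. At 15 N it takes about half a second, so roll at 30 mm/s or slower. Over 25 N cracks the laminate.
- slat3 (a joint): How far slat 3, the middle one, has sunk, m: 0 as laid, 0.003 fully bedded.
- slat4 (a joint): How far slat 4 has sunk, m: 0 as laid, 0.003 fully bedded.
- slat5 (a joint): How far slat 5, the last one, at the free end, has sunk, m: 0 as laid, 0.003 fully bedded.
- screw_box: Small cardboard screw carton, 56 x 85 x 42 mm, bystander; origin at the centre of its underside.
- conduit_box: White round conduit junction box with two spouts, 65 x 103 x 29 mm, bystander; origin at the centre of its underside.
- back_box: White square open back box, 70 x 69 x 35 mm, bystander; origin at the centre of its underside.
Things that resemble listed ones, but are neither listed nor needed, are in the scene too. Leave any orange or turquoise look-alike of the rest alone. There is more than one size of the roller; the job needs the smaller.

How it is judged:
On the way, in this order (a step that is already met when the one before it is completed fails the run):
1. the roller is lifted off its rest (z of roller_grip in the frame of rest above 0.115 m), for 0.2 s.
2. slat 1, by the trim, is bedded while slats 4 and 5 still stand proud (value of joint slat1 above 0.0024 m and value of joint each of slat4, slat5 below 0.0012 m), for 0.1 s.
3. slats 1 to 3 are bedded while slat 5 still stands proud (value of joint each of slat1, slat2, slat3 above 0.0024 m and value of joint slat5 below 0.0012 m), for 0.1 s.
4. all slats are bedded and the wheel has rolled along them (turned over 3 rad) (value of joint each of slat1, slat2, slat3, slat4, slat5 above 0.0024 m and (value of joint roller_wheel above 3 rad or value of joint roller_wheel below -3 rad)), for 0.1 s.
At the end, for the whole second after the job is handed in: All five slats are sunk at least 2.4 of their 3 mm; the roller stands released, upright (within 0.12 rad) and still on its rest, its crossbar along the rest (within 0.2 rad), its grip within 15 mm of the rest's middle, 85 to 100 mm above the desk (value of joint each of slat1, slat2, slat3, slat4, slat5 above 0.0024 m and horizontal distance between roller_grip and rest below 0.015 m and z of roller_grip in the frame of rest between 0.085 and 0.1 m and angle between roller_grip's own z axis and vertical below 0.12 rad and linear speed of roller below 0.03 m/s and angle between the x axis of roller_grip and the x axis of rest, either way round below 0.2 rad); the robot touches nothing.
It fails at once if the roller presses on the panel or its tray with more than 25 N (contact force between roller and jig above 25 N).
It fails at once if the robot itself touches the panel or its tray (contact force between any of the fingers, the arm and jig above 1 N).
It fails at once if the screw box is shifted more than 20 mm (distance of screw_box from where it was at the start of the episode above 0.02 m).
It fails at once if the conduit box is shifted more than 20 mm (distance of conduit_box from where it was at the start of the episode above 0.02 m).
It fails at once if the back box is shifted more than 20 mm (distance of back_box from where it was at the start of the episode above 0.02 m).
It also fails if it takes over 69 s, if anything falls off the work surface, if the arm or the gripper's body presses on something with over 40 N, if the wrist force passes 120 N, or if a joint passes its speed limit or range.

ROBOT

A 6-joint arm with a two-finger parallel gripper is mounted at the origin on a cart in front of the work surface, level with it; the furniture and walls round the work are solid. World frame = base frame: x ahead of the robot, y to its left, z up, the work surface at z = 0. Lengths are in m, angles in rad, forces in N, time in s.
With the tool pointing down it reaches from about 0.375 to 0.975 m from the base axis. Payload 3.8 kg.
Tool frame: the origin (TCP) lies at the very end of the fingers, on their centre line; the grasp point (between the pads) lies 19 mm behind it; z points along the fingers, y is the line along which they close (so a half turn about z gives the same grasp; the last joint's range is limited). The gripper opens to 85 mm and grips with 20 to 120 N. Pads are 22 mm wide; open, the fingers measure 114 mm over their backs; the gripper's body (76 mm by 85 mm) begins 54 mm behind the grasp point. The pads swing forward as they close: fully open they stand 13 mm farther back than shut.
Start: joints at [1.208, 0.264, 1.604, -0, 1.274, -0.037], TCP at [0.216, 0.639, 0.231] pointing down, gripper open.
Joint ranges: [-2.63, 2.63], [-0.94, 2.18], [0.31, 2.57], [-1.31, 4.45], [0, 2.66], [-2.55, 2.55]. Speed limits (rad/s): [2.57, 2.57, 3.14, 3.14, 3.14, 3.14].

INTERFACE

Orientations are given as a rotation vector (axis times angle).
In Python, from workcell import * gives the robot as it stands.
- The arm moves only by the shell command python3 -m crank 'ROWS' [OPENING] [FORCE]. ROWS is JSON, a list that holds one entry, the list of rows, each a list of 6 numbers: the shift along the tool's x, y, z in cm, then the turn, a rotation vector about the tool's x, y, z in rad. In form: [[[dx, dy, dz, ax, ay, az], ...]]. A call has 1 to 8 rows; each row shifts and turns the commanded pose from where the row before left it, along the tool's axes as they then stand; what a row does not reach is not made up. A row lasts 1/12 s, in which the tool goes at most 41.7 mm and 7.16 degrees, less where a joint would pass 70% of its speed; a pose out of reach is approached as far as the arm can. A call with a gripper value outside its range is refused whole. OPENING is the finger opening in cm, from 0 to 8.54, set as the call begins (- or left out, the last holds). The fingers move at their own pace and stop on an object; FORCE is the grip in N (left out, the last holds). Time passes only in rows, so rows that do not move let the fingers close. It gives the time, the measured TCP pose, the force, the opening and the grip force at its end, in the units of the state.
- read_state(): the state, without advancing time (a new reading comes with each control period).
- read_camera(name): name is "side" or "top"; returns the picture (384x512x3 uint8, blue, green, red); there is no depth.
- camera_model(name): a dict with "camera_matrix" (3x3 intrinsics, pixels), "k1" (the pictures are not rectified: a ray, as slopes to the right and down, at radius r is drawn at 1 + k1 r^2 times it, then the intrinsics apply), "R" (3x3) and "t" (3): a world point X has camera coordinates R X + t. Camera axes: x right, y down, z forward; pixel columns grow to the right and rows downward; lengths in m; the calibration is good to about 2 mm. A picture is of the moment at which its call begins. camera_model takes no time and is no camera call.
- finish_job(): hands the job in; it is judged then, once.
The state is a dict: "time": time; "q": joint angles; "joint_vel": joint speeds; "joint_torque": joint torques, N m; "tool_pos": TCP position; "tcp_rot": TCP orientation; "wrist_force": force on the tool from outside, world axes, zero at the start; "torque": the same for the moment, N m; "width": opening from 0.0 (shut) to 1.0 (fully open); "grip_force": force on a finger pad.
Only numpy, scipy, OpenCV 4.12 (cv2) and the standard library are available. Lean on these libraries where they do the work, as an engineer would, in place of code of your own. Each camera call takes 0.05 s, during which the arm holds its last target. There are 200 camera calls.

## Working session

There is one attempt and no reset: what is moved stays moved. The work goes in short steps, Python scripts to look and compute and a shell command to move; the robot and the scene stay as the last step left them, time stands still between calls to the robot, and variables do not carry over. Pictures are saved under pics/ and viewed, at most 10 in all, crops included, and the job is handed in when it is done.

```bash
mkdir -p pics; ls
python3 - <<'E'
from workcell import *
import cv2,numpy as np
for n in("top","side"):
    im=read_camera(n);cv2.imwrite(f"pics/{n}0.png",im)
    m=camera_model(n);print(n,m)
s=read_state();print(s)
E
```

```text
pics
top {'camera_matrix': array([[457.31827295,   0.        , 255.71508522],
       [  0.        , 457.31827295, 191.68755815],
       [  0.        ,   0.        ,   1.        ]]), 'k1': -0.12142252375619046, 'R': array([[-0.01097101, -0.99987343, -0.01152211],
       [-0.98573279,  0.01274991, -0.16783417],
       [ 0.16795984,  0.00951641, -0.9857479 ]]), 't': array([0.00484533, 0.53169666, 1.3206081 ])}
side {'camera_matrix': array([[468.21075486,   0.        , 257.75886625],
       [  0.        , 468.21075486, 183.83657094],
       [  0.        ,   0.        ,   1.        ]]), 'k1': -0.09930922345245606, 'R': array([[ 0.98334545, -0.18018636, -0.02376156],
       [-0.11835213, -0.53563211, -0.83611662],
       [ 0.13792936,  0.82500371, -0.54803684]]), 't': array([-0.47832349,  0.14214987,  1.46628816])}
{'time': 0.1, 'q': array([ 1.20812730e+00,  2.64717781e-01,  1.60526220e+00,  1.95040862e-05,
        1.27370595e+00, -3.69016778e-02]), 'joint_vel': array([ 0.00059587, -0.00034991, -0.00367973, -0.00025741, -0.00047206,
       -0.0004835 ]), 'joint_torque': array([ 2.56615131e-04, -5.16707540e+01, -3.68594384e+01, -6.04589513e-05,
        6.25133471e-03, -7.46045913e-06]), 'tool_pos': array([0.2157815 , 0.63886889, 0.23004622]), 'tcp_rot': array([-0.50939272, -3.09957873,  0.00321645]), 'wrist_force': array([-0.06834757, -0.2476675 , -0.15754767]), 'torque': array([-0.00974619, -0.02825165, -0.01847416]), 'grip_force': 0.0, 'width': 0.9978408803219773}
```

Run:
```python
import cv2,numpy as np
for n in("top","side"):
    im=cv2.imread(f"pics/{n}0.png");cv2.imwrite(f"pics/{n}0b.png",cv2.resize(im,(800,600),interpolation=cv2.INTER_CUBIC))
```

```text
(no output)
```

View pics/top0b.png

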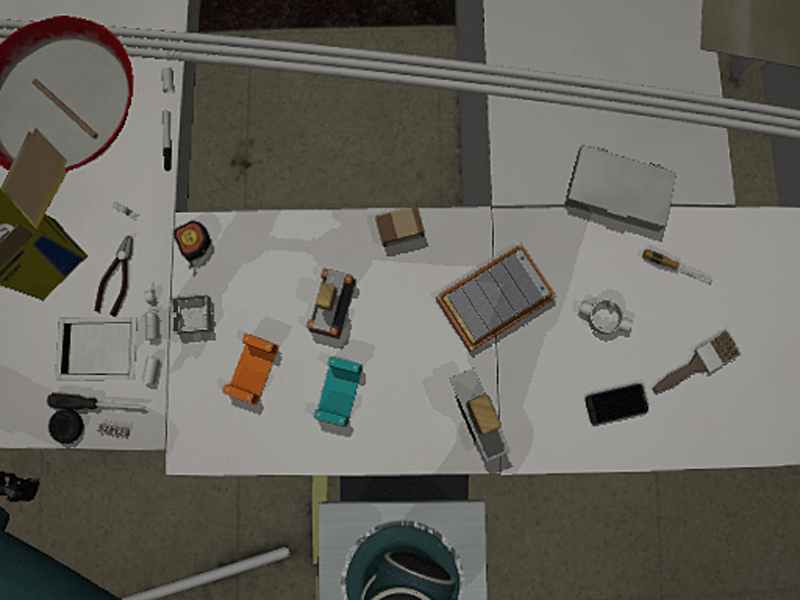

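View pics/side0b.png

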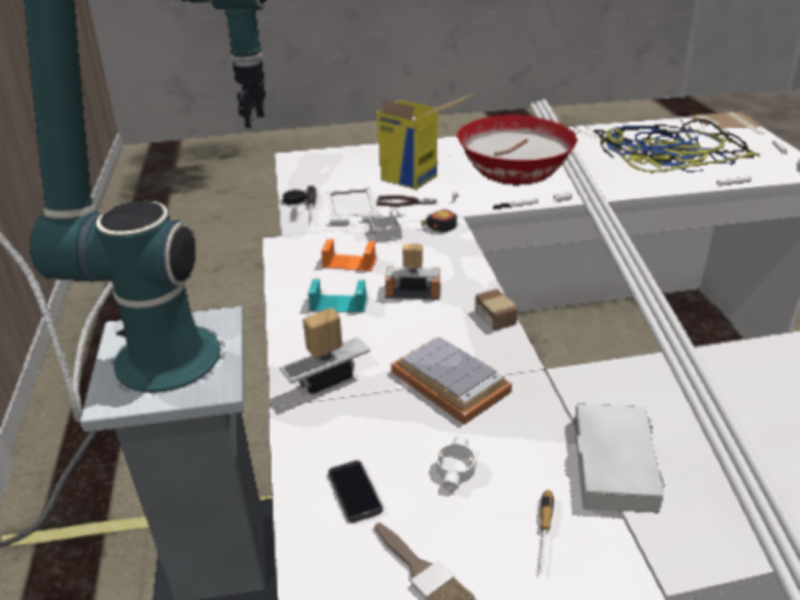

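The top view shows two rollers. The one at (328,300) is smaller, seated on a rest with wooden blocks. The one at (480,412) is larger, standing on the desk. The orange (252,368) and turquoise (338,392) rests are look-alikes. The smaller roller on the wooden rest fits the description. The jig is at (496,298), and I still have to tell which end has the trim. One crop should confirm both.

Run:
```python
import cv2,numpy as np
t=cv2.imread("pics/top0.png");s=cv2.imread("pics/side0.png")
z=lambda im,x,y,w,h:cv2.resize(im[y:y+h,x:x+w],(400,300),interpolation=cv2.INTER_CUBIC)
# top jig 270-366,150-222 ; roller 180-244,165-213
a=np.hstack([z(t,272,150,96,72),z(t,180,162,80,60)])
b=np.hstack([z(s,242,205,96,72),z(s,228,148,72,54)])
cv2.imwrite("pics/crop.png",np.vstack([a,b]))
```

```text
(no output)
```

View pics/crop.png

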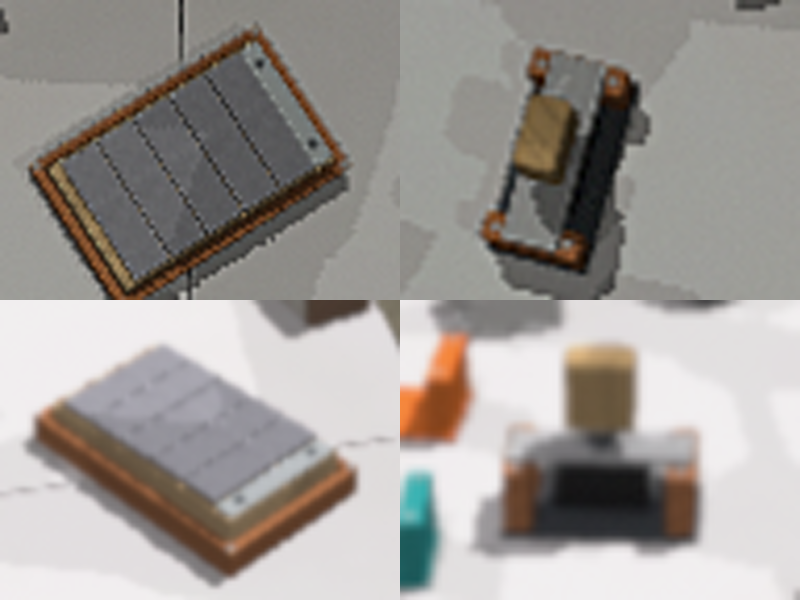

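The crop confirms it: the small roller with its dark wheel hangs in the wooden rest. The trim, with two screws, is at the jig's upper-right end in the top view, near pixel (341,172). The bare wood strip is at the other end, near (293,205).

```bash
cat > h.py <<'E'
import numpy as np,cv2
from workcell import *
from scipy.spatial.transform import Rotation as Ro
def ray(n,p):
    m=camera_model(n);u=cv2.undistortPoints(np.array([[p]],float),np.array(m["camera_matrix"]),np.array([m["k1"],0,0,0,0.]))[0,0]
    R=np.array(m["R"]);return -R.T@np.array(m["t"]),R.T@np.array([u[0],u[1],1])
def plane(n,p,z):
    c,d=ray(n,p);return c+d*(z-c[2])/d[2]
def tri(p,q):
    c1,d1=ray("top",p);c2,d2=ray("side",q)
    A=np.stack([d1,-d2],1);s=np.linalg.lstsq(A,c2-c1,rcond=None)[0]
    a,b=c1+s[0]*d1,c2+s[1]*d2;return (a+b)/2,np.linalg.norm(a-b)
E
python3 - <<'E'
from h import *
np.set_printoptions(precision=4,suppress=True)
T=lambda x,y:(272+x*.24-.38,150+y*.24-.38)
S=lambda x,y:(242+x*.24-.38,205+(y-300)*.24-.38)
print("cam",ray("top",(256,192))[0])
J=[plane("top",T(*p),.024) for p in[(33,170),(256,28),(346,158),(118,298)]]
J=np.array(J)[:,:2];print("jig",J,J.mean(0),[np.linalg.norm(J[i]-J[i-1]) for i in range(4)])
d=(J[0]+J[3]-J[1]-J[2]);print("jig x yaw",np.arctan2(d[1],d[0]))
t=[(62,163),(246,42),(320,167),(133,290)]
# trim outer corners & wood-end slat corners
for name,a,b in[("slat5 left/far",(62,165),(163,345)),("slat5 right/near",(133,290),(62,402)),("slat1 near",(313,180),(214,502)),("slat1 far",(245,50),(313,438))]:
    print(name,tri(T(*a),S(*b)))
im=cv2.imread("pics/top0.png");hsv=cv2.cvtColor(im,cv2.COLOR_BGR2HSV)
m=cv2.inRange(hsv,(3,90,50),(16,255,255))
n,l,st,c=cv2.connectedComponentsWithStats(m)
for i in range(1,n):
    if st[i,4]>4 and 180<c[i][0]<260 and 160<c[i][1]<225: print("brown",c[i],st[i],plane("top",c[i],.048))
R=lambda x,y:(180+(x-400)*.2-.4,162+y*.2-.4)
B=np.array([plane("top",R(*p),.048) for p in[(540,65),(616,85),(570,248),(497,228)]])
print("blocks",B,B.mean(0),[np.linalg.norm(B[i]-B[i-1]) for i in range(4)])
d=B[0]+B[1]-B[2]-B[3];print("bar dir",np.arctan2(d[1],d[0]))
RS=lambda x,y:(228+(x-400)*.18-.4,148+(y-300)*.18-.4)
# grip wood: top face centre estimate from both views
print("grip top", tri(R(542,128),RS(600,355)))
print("grip top plane",plane("top",R(540,130),.118),plane("side",RS(600,355),.118))
print("tool",Ro.from_rotvec(read_state()["tcp_rot"]).as_matrix())
E
```

```text
cam [ 0.3024 -0.0145  1.3911]
jig [[ 0.5383 -0.0736]
 [ 0.6426 -0.2407]
 [ 0.5442 -0.3029]
 [ 0.4439 -0.133 ]] [ 0.5423 -0.1876] [np.float64(0.11150248789050361), np.float64(0.19704847923118893), np.float64(0.11643603282567726), np.float64(0.1972863462016059)]
jig x yaw 2.1165881288647297
slat5 left/far (array([ 0.5408, -0.0942,  0.037 ]), np.float64(0.0027178588271911316))
slat5 right/near (array([ 0.4528, -0.1433,  0.0358]), np.float64(0.008926141764402698))
slat1 near (array([ 0.5307, -0.2753,  0.0411]), np.float64(0.010502390968969388))
slat1 far (array([ 0.6194, -0.2284,  0.0443]), np.float64(0.0035362325869125934))
brown [207.375  174.5625] [206 172   4   6  16] [0.5853 0.1432 0.048 ]
brown [222.8095 178.2381] [221 175   5   7  21] [0.5734 0.0967 0.048 ]
brown [198.5455 207.1364] [196 204   6   8  22] [0.4868 0.1689 0.048 ]
brown [213.6522 211.1739] [211 208   6   7  23] [0.4742 0.1238 0.048 ]
brown [204.2 211.4] [203 211   3   2   5] [0.4739 0.1519 0.048 ]
blocks [[0.5852 0.1426 0.048 ]
 [0.5723 0.0967 0.048 ]
 [0.4741 0.124  0.048 ]
 [0.4866 0.1676 0.048 ]] [0.5296 0.1327 0.048 ] [np.float64(0.10169563636352781), np.float64(0.04761294373285334), np.float64(0.10185577117814956), np.float64(0.04534240486680404)]
bar dir -0.25955007984270706
grip top (array([0.534 , 0.1332, 0.1159]), np.float64(0.0005433167369682607))
grip top plane [0.5328 0.1341 0.118 ] [0.5331 0.1296 0.118 ]
tool [[-0.9474  0.32   -0.0008]
 [ 0.32    0.9474 -0.002 ]
 [ 0.0001 -0.0021 -1.    ]]
```

The geometry checks out: block spacing measures 102 x 47 mm, the slat span 154 mm, and the grip top 116 mm. The rest centre is at (0.530, 0.133). I'll move above it.

```bash
python3 -m crank '[[[-2.88,-2.36,0,0,0,0],[-2.88,-2.36,0,0,0,0],[-2.88,-2.36,0,0,0,0],[-2.88,-2.36,0,0,0,0],[-2.88,-2.36,0,0,0,0],[-2.88,-2.36,0,0,0,0],[-2.88,-2.36,0,0,0,0],[-2.88,-2.36,0,0,0,0]]]' 6.5 100; python3 -m crank '[[[-2.88,-2.36,0,0,0,0],[-2.88,-2.36,0,0,0,0],[-2.88,-2.36,0,0,0,0],[-2.88,-2.36,0,0,0,0],[-2.88,-2.36,0,0,0,0],[-2.88,-2.36,0,0,0,0],[-2.88,-2.36,0,0,0,-0.067],[-2.88,-2.36,0,0,0,0]]]'; python3 -m crank '[[[0,0,0,0,0,0],[0,0,0,0,0,0]]]'
```

```text
time: 0.77
tool_pos: [0.3742, 0.385, 0.2308]
tcp_rot: [-0.509, -3.1, 0.001]
wrist_force: [0.1, 0.1, -0.3]
width: 0.764
grip_force: 0.0
time: 1.43
tool_pos: [0.5339, 0.1337, 0.2309]
tcp_rot: [-0.402, -3.115, 0.0]
wrist_force: [0.1, -0.0, 0.5]
width: 0.764
grip_force: 0.0
time: 1.6
tool_pos: [0.5343, 0.1339, 0.2307]
tcp_rot: [-0.412, -3.113, 0.0]
wrist_force: [-0.1, 0.0, -0.5]
width: 0.761
grip_force: 0.0
```

```bash
python3 -m crank '[[[0.2,0,2.5,0,0,0],[0,0,2.5,0,0,0],[0,0,2.5,0,0,0],[0,0,2.5,0,0,0],[0,0,2.5,0,0,0],[0,0,2,0,0,0],[0,0,0.9,0,0,0],[0,0,0,0,0,0]]]'
python3 - <<'E'
from h import *
a=read_camera("top");b=read_camera("side")
z=lambda im,x,y,w,h:cv2.resize(im[y:y+h,x:x+w],(400,400),interpolation=cv2.INTER_CUBIC)
cv2.imwrite("pics/g1.png",np.hstack([z(a,165,140,96,96),z(b,220,120,96,96)]))
E
```

```text
time: 2.27
tool_pos: [0.5288, 0.1367, 0.0744]
tcp_rot: [-0.403, -3.11, 0.003]
wrist_force: [-0.7, -0.4, 1.1]
width: 0.761
grip_force: 0.0
```

View pics/g1.png

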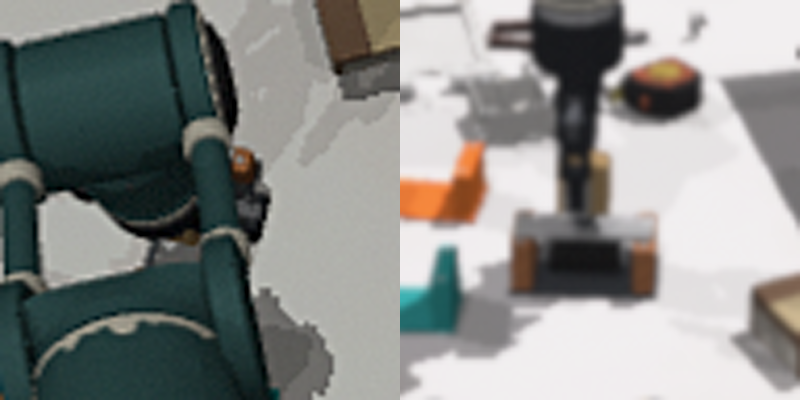

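The fingers straddle the grip (side crop: grip at 563–608, front finger at about 575). The apparent offset is explained by the hand's yaw. I'll close now.

```bash
python3 -m crank '[[[0,0,0,0,0,0],[0,0,0,0,0,0],[0,0,0,0,0,0],[0,0,0,0,0,0],[0,0,0,0,0,0],[0,0,0,0,0,0]]]' 1.5 100;  python3 -m crank '[[[0,0,0,0,0,0],[0,0,0,0,0,0]]]'; python3 -c "
from h import *
s=read_state();print(s['tool_pos'],s['tcp_rot'],s['wrist_force'],s['torque'])"
```

```text
time: 2.87
tool_pos: [0.5329, 0.1362, 0.0783]
tcp_rot: [0.405, 3.113, 0.001]
wrist_force: [0.4, -1.0, 3.7]
width: 0.291
grip_force: 97.8
time: 3.03
tool_pos: [0.5328, 0.1362, 0.0781]
tcp_rot: [0.405, 3.113, 0.001]
wrist_force: [0.7, -1.3, 4.3]
width: 0.292
grip_force: 98.0
[0.53282146 0.13616693 0.07810303] [4.05296948e-01 3.11344290e+00 6.84633429e-04] [ 0.68164714 -1.337202    4.25419017] [-0.10394763 -0.2465668  -0.00240478]
```

```bash
python3 -m crank '[[[0,0,-1,0,0,0],[0,0,-1.5,0,0,0],[0,0,-1.5,0,0,0],[0,0,-1.5,0,0,0],[0,0,-1.5,0,0,0],[0,0,-1,0,0,0],[0,0,0,0,0,0],[0,0,0,0,0,0]]]'
python3 - <<'E'
from h import *
s=read_state();print(s['tool_pos'],s['tcp_rot'],s['wrist_force'],s['torque'])
R=Ro.from_rotvec(s['tcp_rot']).as_matrix();y=np.arctan2(R[1,1],R[0,1]);print("y yaw",y,"turn az",-((2.109-y+np.pi/2)%np.pi-np.pi/2))
d=np.array([.570,-.240,0])-s['tool_pos'];print("local",R.T@d)
E
```

```text
time: 3.7
tool_pos: [0.5317, 0.1363, 0.1573]
tcp_rot: [-0.405, -3.115, -0.0]
wrist_force: [1.3, 0.8, -3.2]
width: 0.295
grip_force: 98.7
[0.53165859 0.1362523  0.15725149] [-4.05401001e-01 -3.11526919e+00 -2.65364375e-04] [ 1.25065551  0.83272174 -3.23610363] [ 0.04180876  0.03811184 -0.03683084]
y yaw 1.3119836800632398 turn az -0.7970163199367599
local [-0.13337195 -0.35393342  0.15718443]
```

```bash
python3 -m crank '[[[-0.67,-1.77,0,0,0,0],[-1.33,-3.54,0,0,0,0],[-1.33,-3.54,0,0,0,0],[-1.33,-3.54,0,0,0,0],[-1.33,-3.54,0,0,0,0],[-1.33,-3.54,0,0,0,0],[-1.33,-3.54,0,0,0,0],[-1.33,-3.54,0,0,0,0]]]';python3 -m crank '[[[-1.33,-3.54,0,0,0,0],[-1.33,-3.54,0,0,0,0],[-0.67,-1.77,0,0,0,0],[0,0,0,0,0,-0.08],[0,0,0,0,0,-0.08],[0,0,0,0,0,-0.08],[0,0,0,0,0,-0.08],[0,0,0,0,0,-0.08]]]'; python3 -m crank '[[[0,0,0,0,0,-0.08],[0,0,0,0,0,-0.08],[0,0,0,0,0,-0.08],[0,0,0,0,0,-0.08],[0,0,0,0,0,-0.077],[0,0,0,0,0,0],[0,0,0,0,0,0],[0,0,0,0,0,0]]]'
python3 - <<'E'
from h import *
s=read_state();print(s['tool_pos'],s['tcp_rot'],s['wrist_force'],s['torque'])
R=Ro.from_rotvec(s['tcp_rot']).as_matrix();y=np.arctan2(R[1,1],R[0,1]);print("y yaw",y,"tilt",R[:,2])
d=np.array([.570,-.240,0])-s['tool_pos'];print("local",R.T@d)
a=read_camera("top");b=read_camera("side")
z=lambda im,x,y,w,h:cv2.resize(im[y:y+h,x:x+w],(400,400),interpolation=cv2.INTER_CUBIC)
cv2.imwrite("pics/j1.png",np.hstack([z(a,262,130,112,112),z(b,230,170,112,112)]))
E
```

```text
time: 4.37
tool_pos: [0.559, -0.1474, 0.1553]
tcp_rot: [-0.405, -3.112, -0.001]
wrist_force: [1.5, 0.5, -3.4]
width: 0.291
grip_force: 98.9
time: 5.03
tool_pos: [0.5686, -0.2396, 0.1549]
tcp_rot: [0.227, -3.13, -0.003]
wrist_force: [-0.1, 0.2, -3.1]
width: 0.298
grip_force: 99.2
time: 5.7
tool_pos: [0.5693, -0.2398, 0.1561]
tcp_rot: [0.834, -3.027, -0.002]
wrist_force: [0.4, 0.3, -2.3]
width: 0.291
grip_force: 99.2
[ 0.56931974 -0.23977258  0.15612029] [ 8.34484309e-01 -3.02721233e+00 -2.08272542e-03] [ 0.44974298  0.30428907 -2.2571178 ] [-0.00639964 -0.01883723  0.016383  ]
y yaw 2.108756664331817 tilt [-1.76772855e-03  8.88707076e-04 -9.99998043e-01]
local [-0.00063356 -0.00080441  0.15611858]
```

View pics/j1.png

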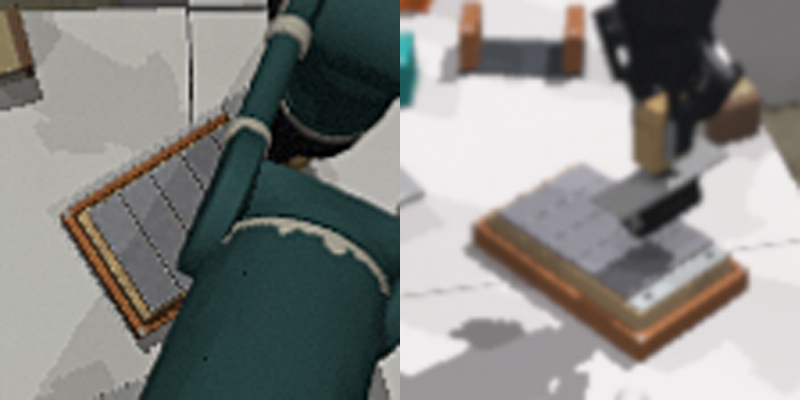

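The roller is parallel to the slats and hangs above slat 1 (side crop: wheel at (665,215), trim at (685,280)). I'll descend in stages.

```bash
python3 -m crank '[[[0,0,0.5,0,0,0],[0,0,0.8,0,0,0],[0,0,0.8,0,0,0],[0,0,0.8,0,0,0],[0,0,0.5,0,0,0],[0,0,0.2,0,0,0],[0,0,0,0,0,0],[0,0,0,0,0,0]]]'; python3 -m crank '[[[0,0,0.05,0,0,0],[0,0,0.05,0,0,0],[0,0,0.05,0,0,0],[0,0,0,0,0,0],[0,0,0,0,0,0]]]'
```

```text
time: 6.47
tool_pos: [0.57, -0.2401, 0.1211]
tcp_rot: [0.835, -3.028, -0.0]
wrist_force: [-0.0, -0.2, -3.3]
width: 0.293
grip_force: 99.3
time: 6.88
tool_pos: [0.57, -0.2401, 0.12]
tcp_rot: [-0.835, 3.028, -0.0]
wrist_force: [-0.4, 1.5, -2.6]
width: 0.294
grip_force: 99.3
```

```bash
for i in 1; do python3 -m crank '[[[0,0,0.05,0,0,0],[0,0,0.05,0,0,0],[0,0,0.05,0,0,0],[0,0,0.05,0,0,0],[0,0,0,0,0,0],[0,0,0,0,0,0]]]'; done | grep -E "tool_pos|force|time"
```

```text
time: 7.38
tool_pos: [0.5699, -0.2401, 0.1177]
wrist_force: [0.4, 0.1, -2.7]
grip_force: 99.3
```

Run:
```python
from h import *
b=read_camera("side")
cv2.imwrite("pics/j2.png",cv2.resize(b[195:275,260:340],(600,600),interpolation=cv2.INTER_CUBIC))
```

```text
(no output)
```

View pics/j2.png

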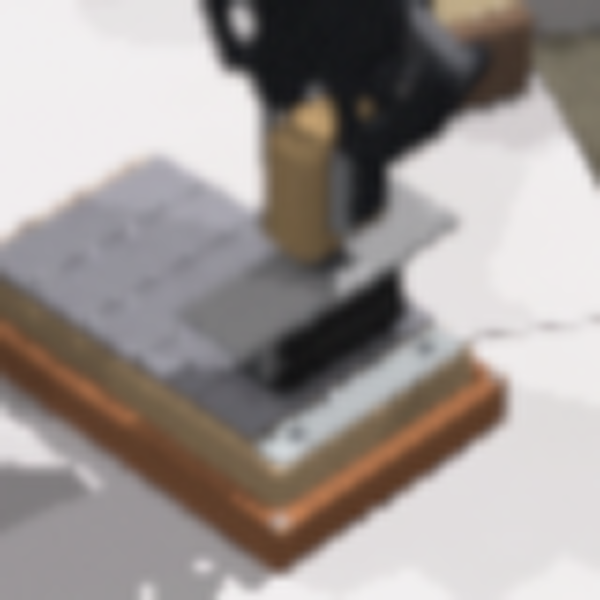

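The wheel (about (330,340) in the crop) is centred over slat 1, next to the trim, and nearly touching. I'll creep down.

```bash
python3 -m crank '[[[0,0,0.05,0,0,0],[0,0,0.05,0,0,0],[0,0,0.05,0,0,0],[0,0,0,0,0,0],[0,0,0,0,0,0]]]' | grep -E "tool_pos|wrist"
```

```text
tool_pos: [0.5699, -0.2401, 0.1162]
wrist_force: [-0.0, 1.3, -2.7]
```

```bash
python3 -m crank '[[[0,0,0.04,0,0,0],[0,0,0.03,0,0,0],[0,0,0.03,0,0,0],[0,0,0,0,0,0],[0,0,0,0,0,0]]]' | grep -E "tool_pos|wrist"
```

```text
tool_pos: [0.57, -0.2402, 0.1155]
wrist_force: [-0.2, -0.5, -2.3]
```

```bash
python3 -m crank '[[[0,0,0.04,0,0,0],[0,0,0.03,0,0,0],[0,0,0.03,0,0,0],[0,0,0,0,0,0],[0,0,0,0,0,0]]]' | grep -E "tool_pos|wrist"
```

```text
tool_pos: [0.5703, -0.2404, 0.1149]
wrist_force: [-0.8, -0.1, 2.1]
```

```bash
python3 -m crank '[[[0,0,0.03,0,0,0],[0,0,0.03,0,0,0],[0,0,0,0,0,0],[0,0,0,0,0,0]]]' | grep -E "tool_pos|wrist"
```

```text
tool_pos: [0.5704, -0.2405, 0.1145]
wrist_force: [-1.5, -1.1, 5.5]
```

```bash
python3 -m crank '[[[0,0,0.03,0,0,0],[0,0,0.03,0,0,0],[0,0,0.03,0,0,0],[0,0,0.03,0,0,0],[0,0,0.03,0,0,0],[0,0,0.03,0,0,0]]]' | grep -E "tool_pos|wrist"
```

```text
tool_pos: [0.5707, -0.2408, 0.1134]
wrist_force: [-2.0, -0.4, 7.9]
```

```bash
python3 -m crank '[[[0,0,0.03,0,0,0],[0,0,0.03,0,0,0],[0,0,0.03,0,0,0],[0,0,0.03,0,0,0]]]' | grep -E "tool_pos|wrist"
```

```text
tool_pos: [0.5707, -0.2409, 0.1125]
wrist_force: [-2.7, -0.5, 8.9]
```

```bash
python3 -m crank '[[[0,0,0.03,0,0,0],[0,0,0.03,0,0,0],[0,0,0.03,0,0,0],[0,0,0,0,0,0]]]' | grep -E "tool_pos|wrist"
```

```text
tool_pos: [0.5708, -0.241, 0.1116]
wrist_force: [-2.4, -1.5, 8.2]
```

```bash
python3 -m crank '[[[0,0,0.02,0,0,0],[0,0,0,0,0,0],[0,0,0,0,0,0]]]' | grep -E "tool_pos|wrist|time"
```

```text
time: 10.43
tool_pos: [0.5707, -0.241, 0.1113]
wrist_force: [-2.6, -0.7, 8.3]
```

```bash
python3 -m crank '[[[0,0,0.03,0,0,0],[0,0,0.03,0,0,0],[0,0,0,0,0,0],[0,0,0,0,0,0],[0,0,0,0,0,0]]]' | grep -E "tool_pos|wrist|time"
```

```text
time: 10.85
tool_pos: [0.5709, -0.241, 0.111]
wrist_force: [-2.9, -2.2, 9.5]
```

```bash
python3 -m crank '[[[0,0,0,0,0,0],[0,0,0,0,0,0],[0,0,0,0,0,0],[0,0,0,0,0,0]]]' | grep -E "tool_pos|wrist|time"
```

```text
time: 11.18
tool_pos: [0.5709, -0.2411, 0.111]
wrist_force: [-2.9, -0.6, 9.3]
```

```bash
python3 -m crank '[[[0,0.04,0.01,0,0,0],[0,0.08,0.01,0,0,0],[0,0.08,0.01,0,0,0],[0,0.08,0.01,0,0,0],[0,0.08,0,0,0,0],[0,0.08,0,0,0,0],[0,0.08,0,0,0,0],[0,0.08,0,0,0,0]]]' | grep -E "tool_pos|wrist|time"
```

```text
time: 11.85
tool_pos: [0.5681, -0.2363, 0.1109]
wrist_force: [-2.7, -1.7, 9.9]
```

```bash
python3 -m crank '[[[0,0.08,0,0,0,0],[0,0.08,0,0,0,0],[0,0.08,0,0,0,0],[0,0.08,0,0,0,0]]]' | grep -E "tool_pos|wrist|time"
```

```text
time: 12.18
tool_pos: [0.5664, -0.2335, 0.1108]
wrist_force: [-2.0, -2.9, 9.9]
```

```bash
python3 -m crank '[[[0,0.08,0.01,0,0,0],[0,0.08,0.01,0,0,0],[0,0.08,0.01,0,0,0],[0,0.08,0,0,0,0],[0,0.08,0,0,0,0],[0,0.08,0,0,0,0]]]' | grep -E "tool_pos|wrist|time"
```

```text
time: 12.68
tool_pos: [0.5653, -0.2312, 0.1111]
wrist_force: [-0.2, -7.2, 7.5]
```

```bash
python3 -m crank '[[[0,0.08,0,0,0,0],[0,0.08,0,0,0,0],[0,0.08,0,0,0,0],[0,0.08,0,0,0,0],[0,0.08,0,0,0,0],[0,0.08,0,0,0,0]]]' | grep -E "tool_pos|wrist|time"
```

```text
time: 13.18
tool_pos: [0.5628, -0.227, 0.1114]
wrist_force: [-0.8, -4.6, 9.7]
```

```bash
python3 -m crank '[[[0,0.08,0.01,0,0,0],[0,0.08,0.01,0,0,0],[0,0.08,0.01,0,0,0],[0,0.08,0.01,0,0,0],[0,0.08,0,0,0,0],[0,0.08,0,0,0,0]]]' | grep -E "tool_pos|wrist|time"; python3 -c "
from h import *
print(Ro.from_rotvec(read_state()['tcp_rot']).as_matrix()[:,2])"
```

```text
time: 13.68
tool_pos: [0.5592, -0.2212, 0.1103]
wrist_force: [-2.8, -1.7, 11.3]
[ 0.00312202 -0.00272909 -0.9999914 ]
```

```bash
python3 -m crank '[[[0,0.08,0,0,0,0],[0,0.08,0,0,0,0],[0,0.08,0,0,0,0],[0,0.08,0,0,0,0],[0,0.08,0,0,0,0],[0,0.08,0,0,0,0]]]' | grep -E "tool_pos|wrist|time"
```

```text
time: 14.18
tool_pos: [0.5566, -0.217, 0.1102]
wrist_force: [-2.1, -2.1, 10.1]
```

```bash
python3 -m crank '[[[0,0.08,0.01,0,0,0],[0,0.08,0.01,0,0,0],[0,0.08,0.01,0,0,0],[0,0.08,0,0,0,0],[0,0.08,0,0,0,0],[0,0.08,0.01,0,0,0],[0,0.08,0,0,0,0]]]' | grep -E "tool_pos|wrist|time"
```

```text
time: 14.77
tool_pos: [0.5538, -0.2122, 0.1099]
wrist_force: [-2.7, -1.5, 10.6]
```

```bash
python3 -m crank '[[[0,0.08,0,0,0,0],[0,0.08,0.01,0,0,0],[0,0.08,0,0,0,0],[0,0.08,0,0,0,0],[0,0.08,0.01,0,0,0],[0,0.08,0,0,0,0],[0,0.08,0,0,0,0],[0,0.08,0.01,0,0,0]]]' | grep -E "tool_pos|wrist|time"
```

```text
time: 15.43
tool_pos: [0.5506, -0.2068, 0.1097]
wrist_force: [-2.9, -2.6, 10.9]
```

```bash
python3 -m crank '[[[0,0.08,0,0,0,0],[0,0.08,0,0,0,0],[0,0.08,0,0,0,0],[0,0.08,0,0,0,0],[0,0.08,0,0,0,0],[0,0.08,0,0,0,0]]]' | grep -E "tool_pos|wrist|time"
```

```text
time: 15.93
tool_pos: [0.5493, -0.2043, 0.1101]
wrist_force: [-0.4, -6.8, 8.4]
```

```bash
python3 -m crank '[[[0,0.08,0.01,0,0,0],[0,0.08,0,0,0,0],[0,0.08,0,0,0,0],[0,0.08,0,0,0,0],[0,0.08,0.01,0,0,0],[0,0.08,0,0,0,0]]]' | grep -E "tool_pos|wrist|time"
```

```text
time: 16.43
tool_pos: [0.5469, -0.2002, 0.1102]
wrist_force: [-2.1, -5.7, 10.2]
```

```bash
python3 -m crank '[[[0,0.08,0.01,0,0,0],[0,0.08,0.01,0,0,0],[0,0.08,0.01,0,0,0],[0,0.08,0.01,0,0,0],[0,0.08,0,0,0,0],[0,0.08,0,0,0,0]]]' | grep -E "tool_pos|wrist|time"
```

```text
time: 16.93
tool_pos: [0.5433, -0.1945, 0.1092]
wrist_force: [-2.8, -2.5, 11.6]
```

```bash
python3 -m crank '[[[0,0.08,0.01,0,0,0],[0,0.08,0,0,0,0],[0,0.08,0,0,0,0],[0,0.08,0.01,0,0,0],[0,0.08,0,0,0,0],[0,0.08,0,0,0,0],[0,0.08,0.01,0,0,0],[0,0.08,0,0,0,0]]]' | grep -E "tool_pos|wrist|time"
```

```text
time: 17.6
tool_pos: [0.5401, -0.189, 0.109]
wrist_force: [-3.0, -1.7, 12.2]
```

```bash
python3 -m crank '[[[0,0.08,0,0,0,0],[0,0.08,0.01,0,0,0],[0,0.08,0,0,0,0],[0,0.08,0,0,0,0],[0,0.08,0,0,0,0],[0,0.08,0.01,0,0,0],[0,0.08,0,0,0,0],[0,0.08,0,0,0,0]]]' | grep -E "tool_pos|wrist|time"
```

```text
time: 18.27
tool_pos: [0.5368, -0.1834, 0.1087]
wrist_force: [-3.5, -2.3, 11.7]
```

```bash
python3 -m crank '[[[0,0.08,0,0,0,0],[0,0.08,0,0,0,0],[0,0.08,0,0,0,0],[0,0.08,0.01,0,0,0],[0,0.08,0,0,0,0],[0,0.08,0,0,0,0],[0,0.08,0,0,0,0],[0,0.08,0,0,0,0]]]' | grep -E "tool_pos|wrist|time"
```

```text
time: 18.93
tool_pos: [0.5338, -0.1784, 0.1087]
wrist_force: [-2.4, -4.4, 11.3]
```

```bash
python3 -m crank '[[[0,0.08,0,0,0,0],[0,0.08,0,0,0,0],[0,0.08,0,0,0,0],[0,0.08,0,0,0,0],[0,0.08,0,0,0,0],[0,0.08,0,0,0,0]]]' | grep -E "tool_pos|wrist|time"
```

```text
time: 19.43
tool_pos: [0.5326, -0.1759, 0.1092]
wrist_force: [-0.9, -7.2, 10.3]
```

```bash
python3 -m crank '[[[0,0.08,0.01,0,0,0],[0,0.08,0,0,0,0],[0,0.08,0,0,0,0],[0,0.08,0,0,0,0],[0,0.08,0.01,0,0,0],[0,0.08,0,0,0,0]]]' | grep -E "tool_pos|wrist|time"
```

```text
time: 19.93
tool_pos: [0.5288, -0.1699, 0.1083]
wrist_force: [-2.3, -0.7, 10.8]
```

```bash
python3 -m crank '[[[0,0.08,0.01,0,0,0],[0,0.08,0.01,0,0,0],[0,0.08,0,0,0,0],[0,0.08,0.01,0,0,0],[0,0.08,0,0,0,0],[0,0.08,0,0,0,0]]]' | grep -E "tool_pos|wrist|time"
```

```text
time: 20.43
tool_pos: [0.5262, -0.1655, 0.1081]
wrist_force: [-2.1, -1.6, 12.5]
```

```bash
python3 -m crank '[[[0,0.08,0,0,0,0],[0,0.08,0.01,0,0,0],[0,0.08,0,0,0,0],[0,0.08,0,0,0,0],[0,0.08,0,0,0,0],[0,0.08,0.01,0,0,0],[0,0.08,0,0,0,0],[0,0.08,0,0,0,0]]]' | grep -E "tool_pos|wrist|time"
```

```text
time: 21.1
tool_pos: [0.5229, -0.16, 0.1079]
wrist_force: [-3.5, -1.5, 13.0]
```

```bash
python3 -m crank '[[[0,0.08,0,0,0,0],[0,0.08,0.01,0,0,0],[0,0.08,0,0,0,0],[0,0.08,0,0,0,0],[0,0.08,0,0,0,0],[0,0.08,0.01,0,0,0],[0,0.08,0,0,0,0],[0,0.08,0,0,0,0]]]' | grep -E "tool_pos|wrist|time"
```

```text
time: 21.77
tool_pos: [0.5197, -0.1545, 0.1077]
wrist_force: [-3.6, -1.2, 12.2]
```

```bash
python3 -m crank '[[[0,0.08,0,0,0,0],[0,0.08,0,0,0,0],[0,0.08,0,0,0,0],[0,0.08,0,0,0,0],[0,0.08,0,0,0,0],[0,0.08,0,0,0,0],[0,0.08,0,0,0,0],[0,0.08,0,0,0,0]]]' | grep -E "tool_pos|wrist|time"
```

```text
time: 22.43
tool_pos: [0.5175, -0.1506, 0.108]
wrist_force: [-0.9, -7.8, 8.5]
```

```bash
python3 -m crank '[[[0,0.08,0,0,0,0],[0,0.08,0.01,0,0,0],[0,0.08,0,0,0,0],[0,0.08,0,0,0,0],[0,0.08,0.01,0,0,0],[0,0.08,0,0,0,0]]]' | grep -E "tool_pos|wrist|time"
```

```text
time: 22.93
tool_pos: [0.5148, -0.146, 0.1078]
wrist_force: [-2.5, -5.0, 11.0]
```

```bash
python3 -m crank '[[[0,0.08,0.01,0,0,0],[0,0.08,0.01,0,0,0],[0,0.08,0,0,0,0],[0,0.08,0.01,0,0,0],[0,0.08,0,0,0,0],[0,0.08,0,0,0,0]]]' | grep -E "tool_pos|wrist|time"
```

```text
time: 23.43
tool_pos: [0.5116, -0.1407, 0.1072]
wrist_force: [-3.3, -2.6, 12.5]
```

```bash
python3 -m crank '[[[0,0.08,0,0,0,0],[0,0.08,0.01,0,0,0],[0,0.08,0,0,0,0],[0,0.08,0,0,0,0],[0,0.08,0,0,0,0],[0,0.08,0.01,0,0,0],[0,0.08,0,0,0,0],[0,0.08,0,0,0,0]]]' | grep -E "tool_pos|wrist|time"
```

```text
time: 24.1
tool_pos: [0.5082, -0.1352, 0.107]
wrist_force: [-3.2, -1.1, 12.7]
```

```bash
python3 -m crank '[[[0,0.08,0,0,0,0],[0,0.08,0.01,0,0,0],[0,0.08,0,0,0,0],[0,0.08,0,0,0,0],[0,0,0,0,0,0],[0,0,0,0,0,0],[0,0,0,0,0,0],[0,0,0,0,0,0]]]' | grep -E "tool_pos|wrist|time"; python3 -m crank '[[[0,0,-0.3,0,0,0],[0,0,-0.5,0,0,0],[0,0,-0.8,0,0,0],[0,0,-1,0,0,0],[0,0,-1,0,0,0],[0,0,-1,0,0,0],[0,0,-0.6,0,0,0],[0,0,0,0,0,0]]]';  python3 - <<'E'
from h import *
s=read_state();print(s['tool_pos'])
b=read_camera("side");cv2.imwrite("pics/j3.png",cv2.resize(b[180:276,230:358],(800,600),interpolation=cv2.INTER_CUBIC))
R=Ro.from_rotvec(s['tcp_rot']).as_matrix();y=np.arctan2(R[1,1],R[0,1]);print("yaw",y,"turn",y-1.311,"tilt",R[:,2])
E
```

```text
time: 24.77
tool_pos: [0.5065, -0.1323, 0.1068]
wrist_force: [-3.1, -1.3, 12.8]
time: 25.43
tool_pos: [0.5065, -0.1316, 0.1587]
tcp_rot: [-0.834, 3.025, -0.003]
wrist_force: [0.3, 0.0, -2.3]
width: 0.291
grip_force: 99.5
[ 0.5064883  -0.13164852  0.15868919]
yaw 2.1090600947796703 turn 0.7980600947796703 tilt [ 0.00391555 -0.00118354 -0.99999163]
```

View pics/j3.png

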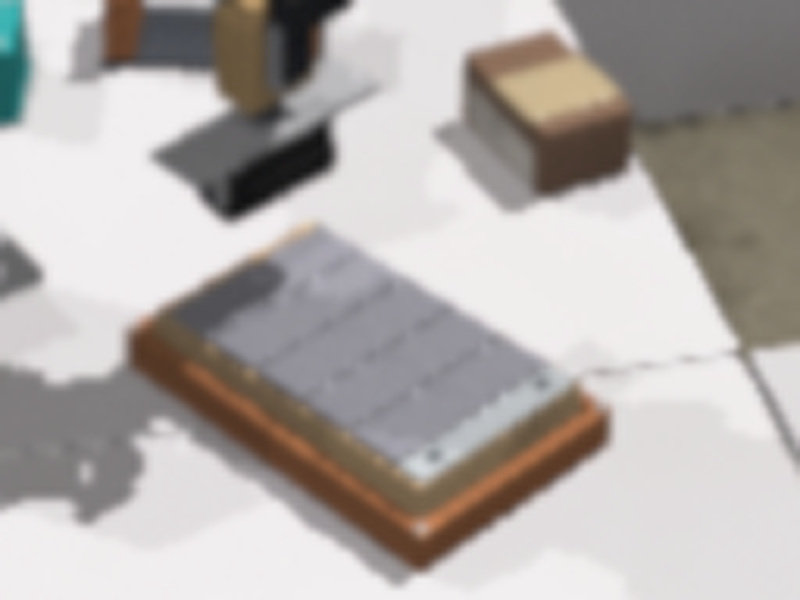

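All five slats look level and the screw box is untouched. I'll return to the rest.

```bash
python3 -m crank '[[[0,0,0,0,0,0.08],[0,0,0,0,0,0.08],[0,0,0,0,0,0.08],[0,0,0,0,0,0.08],[0,0,0,0,0,0.08],[0,0,0,0,0,0.08],[0,0,0,0,0,0.08],[0,0,0,0,0,0.08]]]' >/dev/null; python3 -m crank '[[[0,0,0,0,0,0.08],[0,0,0,0,0,0.078],[0.3,1.7,0,0,0,0],[0.55,3.3,0,0,0,0],[0.55,3.3,0,0,0,0],[0.55,3.3,0,0,0,0],[0.55,3.3,0,0,0,0],[0.55,3.3,0,0,0,0]]]' >/dev/null; python3 -m crank '[[[0.55,3.3,0,0,0,0],[0.55,3.3,0,0,0,0],[0.25,1.7,0,0,0,0],[0,0,0,0,0,0],[0,0,0,0,0,0],[0,0,0,0,0,0]]]';  python3 - <<'E'
from h import *
s=read_state()
R=Ro.from_rotvec(s['tcp_rot']).as_matrix();y=np.arctan2(R[1,1],R[0,1]);print("turn",y-1.311,"tilt",R[:,2])
print("local",R.T@(np.array([.532,.1362,.0781])-s['tool_pos']))
E
```

```text
time: 27.32
tool_pos: [0.5299, 0.1356, 0.1556]
tcp_rot: [-0.406, -3.114, 0.002]
wrist_force: [-0.5, 0.2, -3.3]
width: 0.292
grip_force: 99.4
turn 0.00041741931612682137 tilt [-1.38070173e-03 -8.81513957e-04 -9.99998658e-01]
local [-0.00193647  0.00116729  0.07748653]
```

```bash
python3 -m crank '[[[-0.2,0.1,0.5,0,0,0],[0,0,1,0,0,0],[0,0,1,0,0,0],[0,0,1,0,0,0],[0,0,0.5,0,0,0],[0,0,0,0,0,0],[0,0,0,0,0,0],[0,0,0,0,0,0]]]';  python3 - <<'E'
from h import *
s=read_state();print(s['tool_pos'])
b=read_camera("side");cv2.imwrite("pics/r1.png",cv2.resize(b[140:212,220:316],(800,600),interpolation=cv2.INTER_CUBIC))
E
```

```text
time: 27.98
tool_pos: [0.533, 0.1366, 0.1164]
tcp_rot: [0.407, 3.115, 0.0]
wrist_force: [-0.1, -0.5, -2.4]
width: 0.294
grip_force: 99.4
[0.53297641 0.13663139 0.11644403]
```

View pics/r1.png

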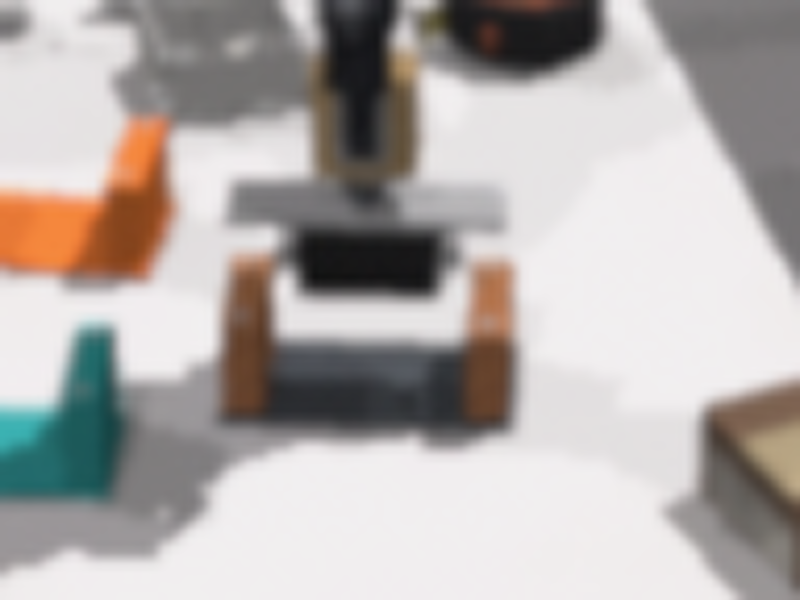

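The crossbar (228–505) and axle caps (278–458) are centred over the gap between the blocks (270–470). I'll lower it.

```bash
python3 -m crank '[[[0,0,0.4,0,0,0],[0,0,0.5,0,0,0],[0,0,0.5,0,0,0],[0,0,0.5,0,0,0],[0,0,0.5,0,0,0],[0,0,0.4,0,0,0],[0,0,0.2,0,0,0],[0,0,0,0,0,0]]]'; python3 -m crank '[[[0,0,0.15,0,0,0],[0,0,0.15,0,0,0],[0,0,0.1,0,0,0],[0,0,0.1,0,0,0],[0,0,0.1,0,0,0],[0,0,0,0,0,0],[0,0,0,0,0,0]]]'
```

```text
time: 28.7
tool_pos: [0.5321, 0.1365, 0.0854]
tcp_rot: [-0.407, -3.114, 0.001]
wrist_force: [-0.6, -0.1, -3.0]
width: 0.29
grip_force: 99.4
time: 29.28
tool_pos: [0.5327, 0.1367, 0.0803]
tcp_rot: [-0.407, -3.115, -0.0]
wrist_force: [-0.0, -0.2, -1.7]
width: 0.29
grip_force: 99.4
```

```bash
python3 -m crank '[[[0,0,0.1,0,0,0],[0,0,0.1,0,0,0],[0,0,0,0,0,0],[0,0,0,0,0,0]]]' |grep -E "tool|wrist"
```

```text
tool_pos: [0.5329, 0.1367, 0.0787]
wrist_force: [-1.2, 0.6, -0.2]
```

```bash
python3 -m crank '[[[0,0,0.05,0,0,0],[0,0,0,0,0,0],[0,0,0,0,0,0]]]' |grep -E "tool|wrist"; python3 -m crank '[[[0,0,0,0,0,0],[0,0,0,0,0,0],[0,0,0,0,0,0],[0,0,0,0,0,0],[0,0,0,0,0,0],[0,0,0,0,0,0]]]' 6.5 | grep -E "width|grip|tool"; python3 -m crank '[[[0,0,-1,0,0,0],[0,0,-2,0,0,0],[0,0,-2.5,0,0,0],[0,0,-2.5,0,0,0],[0,0,-2.5,0,0,0],[0,0,-2.5,0,0,0],[0,0,-2,0,0,0],[0,0,0,0,0,0]]]'; python3 -m crank '[[[0,0,0,0,0,0],[0,0,0,0,0,0],[0,0,0,0,0,0],[0,0,0,0,0,0]]]' >/dev/null
python3 - <<'E'
from h import *
b=read_camera("side");cv2.imwrite("pics/f1.png",cv2.resize(b[140:284,220:412],(800,600),interpolation=cv2.INTER_CUBIC))
E
```

```text
tool_pos: [0.5329, 0.1367, 0.0783]
wrist_force: [-2.6, -0.4, 2.7]
tool_pos: [0.5327, 0.1366, 0.0777]
width: 0.761
grip_force: 0.0
time: 31.03
tool_pos: [0.5359, 0.1373, 0.2344]
tcp_rot: [0.406, 3.106, 0.005]
wrist_force: [1.7, 0.2, 0.5]
width: 0.764
grip_force: 0.0
```

View pics/f1.png

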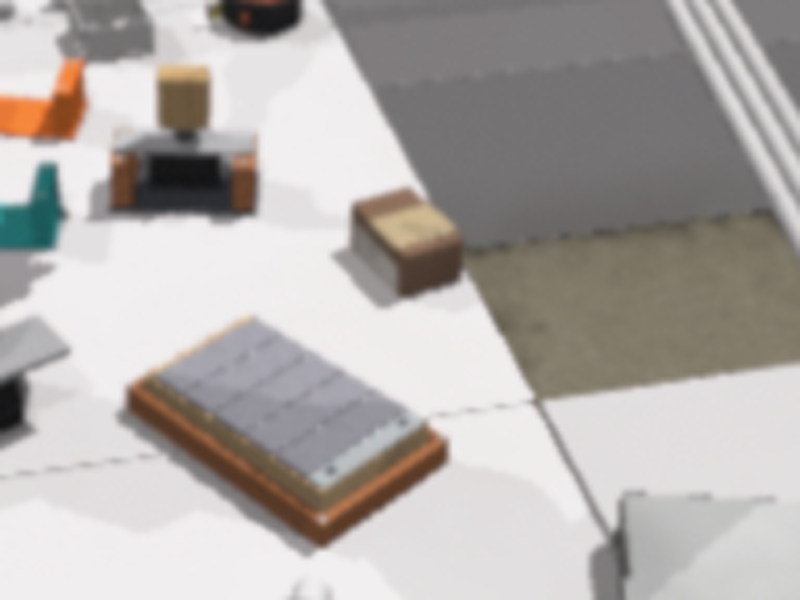

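The roller stands upright on its rest (grip at (185,97), crossbar across both blocks). The slats are level and the screw box is in place.

```bash
python3 -c "
from workcell import *
print(finish_job())"
```

```text
the job is handed in; nothing more can be done
None
```

The job is handed in: I rolled all five slats in order from the trim end at about 11–16 N by the wrist readings, and the roller is back upright on its rest; the slats look level in the pictures, but I had no direct reading of how far each one sank, and no verdict came back.

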